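# Index the specimen carousel and pin it

## Task

Turn the specimen carousel by its spokes to bring the big steel reference disc to the index arm, and lock it there: stand the drop pin in the arm's bush, coax the carousel gently round until the pin falls into the index hole beneath, and see that the pin is fully home with its shoulder down on the arm. Never force the pin or the carousel, and leave the polish jar on the mat where it stands.

Things in the scene. Friction and masses are not known exactly. Their poses are not given: they have to be found in the camera images.
- base: Fixed grey base of the turntable: disc 240 dia with a foot plate (118 x 246 mm) in front, 12 high. Origin: centre of its underside, on the turning axis; z up, -x points to the index arm. That arm, a dark steel block 34 wide, reaches in over the rim from a post at x = -142..-118 to x = -85; it lies between z = 44 and 66 and is bored through by the bush
- bush (a point): The bush: 13.5 mm hole straight down through the index arm. The point is the centre of its mouth on the arm's top face, at z = 66 mm above the bench, 97 mm from the turning axis (base frame x = -97, y = 0)
- park (a point): Parking bush: steel block 34 x 34 mm on the foot plate with a 13.5 mm hole, where the pin stands at the start with its nose on z = 12. The point is the centre of the hole's mouth, z = 38 above the bench (base frame x = -108, y = -98)
- axis (a point): Turning axis, at the top face (z = 40) of the index plate: a steel disc 224 mm dia under the carousel with four plain 14 mm through holes, 90 deg apart, 97 mm from the axis. Its face between the holes is flat. It turns freely and endlessly either way against about 0.12 N m of friction; pushed fast it runs on a little, then stays where it is left
- carousel: Aluminium specimen plate, 160 mm dia, hand-clamped on the index plate; the two turn as one. Origin: on the turning axis at bench level (z = 0); z up; +x points to the middle of the reference disc. Its top is at z = 48; its 30 mm specimens reach z = 60. As it was clamped by hand, the disc's index hole lies on the disc's radius only to within 7 deg either way (12 mm at the hole)
- hub (a point): Middle of the carousel's hub (28 mm dia, top at z = 98) on the turning axis at spoke height, z = 78; same axes as the carousel. Four spokes, round bars 9 mm dia, stand out level at 45, 135, 225 and 315 deg from +x; each ends in a ball of 17 mm dia, centre 71 mm from the axis
- ref_disc: Flat round steel reference disc, 50 mm dia, 12 thick, clamped in its nest on the carousel, its middle 50 mm from the turning axis; the other three nests hold 30 mm specimens. Origin: centre of its underside. At the index arm it is 47 mm from the bush
- pin: Loose steel drop pin, 75 mm long, 0.1..0.17 kg. Origin: centre of its lower end (nose), z up. Shank 12 dia, 37 long, nose bevelled 1.5; shoulder 24 dia at 37..43; knob 22 dia at 49..75 to hold it by. In the bush it rides on the plate, nose at z = 40; when a hole comes slowly beneath, it falls by its weight and blocks the plate. Home: shoulder on the arm, nose at z = 29
- jar: White polish jar with a blue lid, 50 mm dia, 52 high, on the mat to the left of the turntable; origin under its centre. To be left alone
Mind the look-alikes: they are no part of the job. Of the things like the pin, leave any that is purple; of the rest the larger one is meant.

How it is judged:
By the outcome, as a careful person would: the job done as asked, in the order asked, and still so for the second after the job is handed in, with the robot touching nothing.
It also fails if it takes over 70 s, if anything falls off the work surface, if the arm or the gripper's body presses on something with over 40 N, if the wrist force passes 120 N, or if a joint passes its speed limit or range.

## Robot

A 6-joint arm with a two-finger parallel gripper is mounted at the origin on a cart in front of the work surface, level with it; the furniture and walls round the work are solid. World frame = base frame: x ahead of the robot, y to its left, z up, the work surface at z = 0. Lengths are in m, angles in rad, forces in N, time in s.
With the tool pointing down it reaches from about 0.35 to 0.725 m from the base axis. Payload 6 kg.
Tool frame: the origin (TCP) lies between the finger pads; the fingertips stand 8 mm ahead of it and the grasp point (between the pads) lies 11 mm behind it; z points along the fingers, y is the line along which they close (so a half turn about z gives the same grasp; the last joint's range is limited). The gripper opens to 85 mm and grips with 20 to 120 N. Pads are 22 mm wide; open, the fingers measure 114 mm over their backs; the gripper's body (76 mm by 85 mm) begins 54 mm behind the grasp point. The pads swing forward as they close: fully open they stand 13 mm farther back than shut.
Start: joints at [1.522, 0.04, 0.085, 0, -1.615, -0.334], TCP at [0.224, 0.557, 0.239] pointing down, gripper open.
Joint ranges: [-2.56, 2.56], [-1.29, 2.01], [-1.08, 1.49], [-3.29, 1.98], [-2.81, -0.18], [-2.99, 2.99]. Speed limits (rad/s): [2.57, 2.57, 3.01, 3.14, 3.14, 3.14].

## Interface

Orientations are given as a unit quaternion [x, y, z, w].
In Python, from plant import * gives the robot as it stands.
- The arm moves only by the tool jog_arm, never from a script. Its argument "motion" is a list that holds one entry, the list of rows, each a list of 7 numbers: the finger opening in mm, from 0 to 85.4, then the shift along the tool's x, y, z in mm, then the turn, a rotation vector about the tool's x, y, z in rad. A call has 1 to 5 rows; each row shifts and turns the commanded pose from where the row before left it, along the tool's axes as they then stand; what a row does not reach is not made up. A row lasts 1/8 s, in which the tool goes at most 62.5 mm and 10.7 degrees, less where a joint would pass 70% of its speed; a pose out of reach is approached as far as the arm can. A call with a gripper value outside its range is refused whole. The fingers move at their own pace and stop on an object; "force" is the grip in N (left out, the last holds). Time passes only in rows, so rows that do not move let the fingers close. It gives the time, the measured TCP pose, the force, the opening and the grip force at its end, in the units of the state.
- observe(): the state, without advancing time (a new reading comes with each control period).
- read_camera(name): name is "scene" or "top" or "wrist"; returns a dict with "img" (384x512x3 uint8, blue, green, red), "intrinsics" (3x3 intrinsics, pixels), "R" (3x3) and "t" (3): a world point X has camera coordinates R X + t. Camera axes: x right, y down, z forward; pixel columns grow to the right and rows downward; lengths in m; the calibration is good to about 2 mm. A picture is of the moment at which its call begins. There is no depth.
- sign_off(): hands the job in; it is judged then, once.
The state is a dict: "clock": time; "joint_pos": joint angles; "joint_vel": joint speeds; "joint_efforts": joint torques, N m; "eef_pos": TCP position; "orientation": TCP orientation; "force": force on the tool from outside, world axes, zero at the start; "wrist_torque": the same for the moment, N m; "width": opening from 0.0 (shut) to 1.0 (fully open); "finger_force": force on a finger pad.
Only numpy, scipy, OpenCV 4.12 (cv2) and the standard library are available. Lean on these libraries where they do the work, as an engineer would, in place of code of your own. Each camera call takes 0.05 s, during which the arm holds its last target. There are 200 camera calls.

## Working session

There is one attempt and no reset: what is moved stays moved. The work goes in short steps, Python scripts to look and compute and a tool call to move; the robot and the scene stay as the last step left them, time stands still between calls to the robot, and variables do not carry over. Pictures are saved under pics/ and viewed, at most 10 in all, crops included, and the job is handed in when it is done.

Besides the shell and the picture viewer there is one more tool, called after "Call:" by a JSON object that holds its "method" and its "body", one argument or row to a line. jog_arm: Moves the arm, as the interface text tells. Its arguments: {"type":"object","properties":{"motion":{"type":"array"},"force":{"type":"number"}},"required":["motion"]}

```bash
ls; mkdir -p pics; cat > h.py <<'E'
from plant import *
import numpy as np, cv2
from scipy.spatial.transform import Rotation as Rn
def snap(n,f):
    c=read_camera(n); cv2.imwrite('pics/'+f,c['img']); return c
def back(c,u,v,z):
    K=np.array(c['intrinsics']);R=np.array(c['R']);t=np.array(c['t'])
    d=R.T@np.linalg.solve(K,[u,v,1]); o=-R.T@t
    return o+d*(z-o[2])/d[2]
def proj(c,X):
    p=np.array(c['intrinsics'])@(np.array(c['R'])@np.array(X)+np.array(c['t'])); return p[:2]/p[2]
E
python3 - <<'E'
from h import *
import pickle
a=snap('top','top1.png');b=snap('scene','scene1.png')
pickle.dump((a,b),open('c1.pkl','wb'))
o=observe();print(o)
for c in(a,b):print(np.array(c['intrinsics']).tolist(),np.array(c['R']).round(3).tolist(),np.array(c['t']).round(3).tolist())
cv2.imwrite('pics/both1.png',np.vstack([a['img'],b['img']])[:, :])
E
```

```text
pics
{'clock': 0.1, 'joint_pos': array([ 1.52171618e+00,  4.07633598e-02,  8.38897206e-02, -4.27143235e-04,
       -1.61552996e+00, -3.33679353e-01]), 'joint_vel': array([-0.00035314,  0.00029465,  0.00045625,  0.00148697, -0.0006399 ,
        0.00021663]), 'joint_efforts': array([-3.75373143e-03, -3.69343507e+01,  3.48283195e+01,  6.95180252e+00,
       -4.60380747e-03, -3.03788440e-06]), 'eef_pos': array([0.22391873, 0.55632751, 0.23835692]), 'orientation': array([ 9.81744167e-01, -1.90204361e-01, -9.72371126e-05,  8.25774977e-04]), 'force': array([ 0.13662682, -0.34363345,  0.22926916]), 'wrist_torque': array([ 0.02103231, -0.01907575, -0.01065729]), 'finger_force': 0.0, 'width': 0.9999775980757674}
[[418.7928778913716, 0.0, 249.97347229269744], [0.0, 418.7928778913716, 192.58932524858727], [0.0, 0.0, 1.0]] [[-0.016, -1.0, -0.011], [-0.982, 0.018, -0.186], [0.186, 0.008, -0.983]] [0.172, 0.51, 0.884]
[[410.210836782482, 0.0, 254.0646782415626], [0.0, 410.210836782482, 191.36960268111568], [0.0, 0.0, 1.0]] [[0.84, -0.542, -0.011], [-0.266, -0.395, -0.879], [0.473, 0.742, -0.476]] [-0.32, 0.246, 0.635]
```

View pics/top1.png

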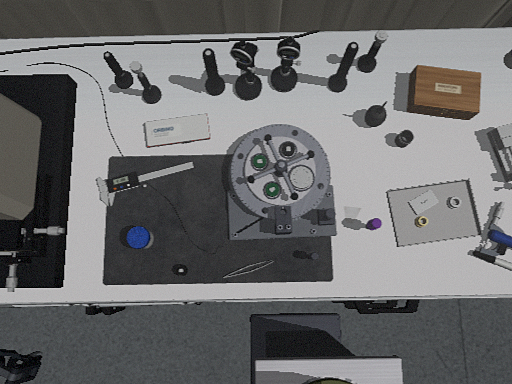

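View pics/scene1.png

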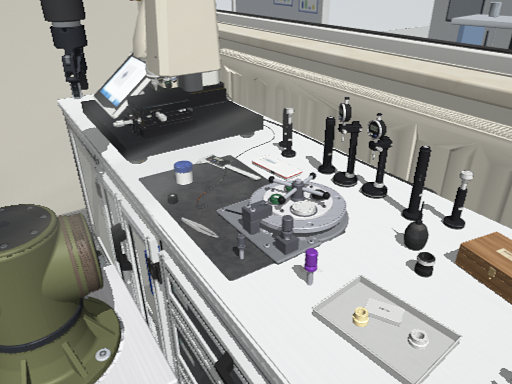

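The top view shows the turntable centred near (280,172), the index arm at (283,220), and the park block with a dark knob at (326,216). The reference disc is at (302,178), the jar at (139,238).
Pin candidates (top pixels): knob in park block (326,216), dark small pin on the mat (307,255), and a purple one (374,224). By the description it is the one in the park block, and I'll check that in a close crop.

```bash
python3 - <<'E'
import pickle
from h import *
a,b=pickle.load(open('c1.pkl','rb'))
A=cv2.resize(a['img'][115:275,215:395],None,fx=3.6,fy=3.6,interpolation=cv2.INTER_CUBIC)
B=cv2.resize(b['img'][160:290,210:360],None,fx=4.4,fy=4.4,interpolation=cv2.INTER_CUBIC)
cv2.imwrite('pics/A.png',A);cv2.imwrite('pics/B.png',B)
E
```

```text
(no output)
```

View pics/A.png

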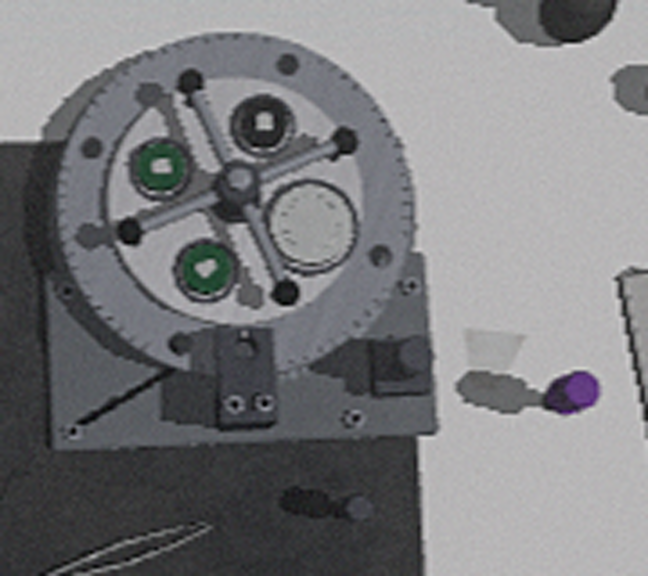

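View pics/B.png

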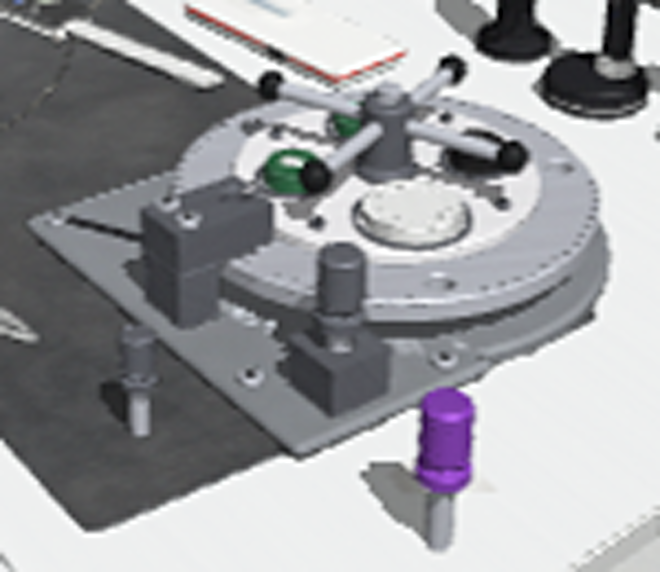

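```bash
python3 - <<'E'
import pickle
from h import *
a,b=pickle.load(open('c1.pkl','rb'))
f=lambda p,z:back(a,215+(p[0]+.5)/3.6-.5,115+(p[1]+.5)/3.6-.5,z)*1000
balls=[f(p,.078) for p in((190,82),(344,142),(287,292),(130,230))]
holes=[f(p,.040) for p in((288,65),(92,147),(380,256),(180,344))]
bc=np.mean(balls,0);hc=np.mean(holes,0);hub=f((240,178),.098)
print('centers',bc,hc,hub)
bush=f((246,345),.066);knob=f((411,354),.087);disc=f((311,226),.06)
print('bush',bush,'knob',knob,'small',f((357,507),.06))
c=(bc+hc)/2
g=lambda p:(np.degrees(np.arctan2(p[1]-c[1],p[0]-c[0])).round(1),np.hypot(*(p-c)[:2]).round(1))
for n,l in(('balls',balls),('holes',holes),('disc',[disc]),('bush',[bush]),('park',[knob])):print(n,[(p.round(0).tolist(),g(p)) for p in l])
# check in scene camera via bush mouth and axis
fb=lambda u,v,z:back(b,210+(u+.5)/4.4-.5,160+(v+.5)/4.4-.5,z)*1000
print('scene hub',fb(388,92,.098),'knob',fb(342,252,.087),'balls mean',np.mean([fb(272,84,.078),fb(455,70,.078),fb(511,156,.078),fb(315,178,.078)],0))
E
```

```text
centers [564.17085299  95.16318145  78.        ] [563.52663963  94.63297596  40.        ] [563.75348946  95.00960717  98.        ]
bush [468.49978287  92.30061408  66.        ] knob [458.41844073  -2.61388055  87.        ] small [371.2605664   29.14608514  60.        ]
balls [([630.0, 122.0, 78.0], (np.float64(22.5), np.float64(71.8))), ([590.0, 30.0, 78.0], (np.float64(-67.9), np.float64(70.3))), ([498.0, 68.0, 78.0], (np.float64(-157.5), np.float64(71.0))), ([538.0, 161.0, 78.0], (np.float64(111.5), np.float64(70.8)))]
holes [([653.0, 58.0, 40.0], (np.float64(-22.5), np.float64(96.3))), ([601.0, 184.0, 40.0], (np.float64(67.5), np.float64(96.7))), ([527.0, 5.0, 40.0], (np.float64(-112.4), np.float64(97.1))), ([474.0, 131.0, 40.0], (np.float64(158.1), np.float64(97.3)))]
disc [([542.0, 50.0, 60.0], (np.float64(-115.4), np.float64(50.0)))]
bush [([468.0, 92.0, 66.0], (np.float64(-178.4), np.float64(95.4)))]
park [([458.0, -3.0, 87.0], (np.float64(-137.2), np.float64(143.6)))]
scene hub [557.21682689  90.10802619  98.        ] knob [456.35644226  -5.7688218   87.        ] balls mean [562.52286197  95.68464976  78.        ]
```

Crop check: the dark pin in the park block (B 342,280) is larger than the dark one on the mat (B 138,380); purple (B 445,440) is out. So the pin is the one in the park block. The hole for the disc is at A (380,256). Next I get the base yaw from the foot-plate edge, then start turning.

```bash
python3 - <<'E'
import pickle
from h import *
a,b=pickle.load(open('c1.pkl','rb'))
f=lambda p,z:back(a,215+(p[0]+.5)/3.6-.5,115+(p[1]+.5)/3.6-.5,z)*1000
L,R=f((52,448),.012),f((437,433),.012);print(L,R,np.linalg.norm(L-R),np.degrees(np.arctan2(L[0]-R[0],-(L[1]-R[1]))))
p,q=f((424,253),.012),R;print('right edge',np.degrees(np.arctan2(p[1]-q[1],p[0]-q[0])))
E
```

```text
[412.95814466 212.6705311   12.        ] [418.18380693 -29.89807556  12.        ] 242.62488842292402 -178.76586631862622
right edge 1.0142045355842415
```

Call:
{"method": "jog_arm", "body": {
  "motion": [
    [[0,0,0,0,0,0,-0.13],[0,0,0,0,0,0,-0.13],[0,0,0,0,0,0,-0.125]]
  ],
  "force": 40
}}

```text
clock: 0.48
eef_pos: [0.224, 0.5564, 0.2387]
orientation: [1.0, 0.003, -0.0, 0.001]
force: [0.6, -0.6, -1.3]
width: 0.375
finger_force: 0.0
```

Call:
{"method": "jog_arm", "body": {
  "motion": [
    [[0,38,48,0,0,0,0],[0,38,48,0,0,0,0],[0,38,48,0,0,0,0],[0,38,48,0,0,0,0],[0,38,48,0,0,0,0]]
  ]
}}

```text
clock: 1.1
eef_pos: [0.4153, 0.3153, 0.2391]
orientation: [1.0, 0.001, -0.0, 0.0]
force: [0.9, 0.8, -0.2]
width: 0.0
finger_force: 0.0
```

Call:
{"method": "jog_arm", "body": {
  "motion": [
    [[0,38,48,0,0,0,0],[0,38,48,0,0,0,0],[0,38,48,0,0,0,0],[0,38,48,20,0,0,0],[0,38,48,40,0,0,0]]
  ]
}}

```text
clock: 1.72
eef_pos: [0.6, 0.084, 0.1861]
orientation: [1.0, 0.001, 0.001, -0.0]
force: [-0.1, 1.1, -0.4]
width: -0.002
finger_force: 0.0
```

Call:
{"method": "jog_arm", "body": {
  "motion": [
    [[0,0,0,40,0,0,0],[0,0,0,35,0,0,0],[0,0,0,20,0,0,0],[0,0,0,5,0,0,0],[0,0,0,0,0,0,0]]
  ]
}}

```text
clock: 2.35
eef_pos: [0.599, 0.0861, 0.0868]
orientation: [1.0, 0.001, 0.001, -0.0]
force: [0.5, 0.5, 0.3]
width: 0.001
finger_force: 0.0
```

```bash
python3 - <<'E'
from h import *
import pickle
c=snap('wrist','w1.png');a=snap('top','t2.png');pickle.dump((c,a),open('c2.pkl','wb'));o=observe();print(o['eef_pos'],o['force'])
A=cv2.resize(a['img'][110:250,215:345],None,fx=4,fy=4,interpolation=cv2.INTER_CUBIC)
B=cv2.resize(c['img'],(768,576))
cv2.imwrite('pics/t2c.png',np.hstack([cv2.resize(A,(400,431)),cv2.resize(c['img'],(400,300)).__class__(0) if 0 else cv2.copyMakeBorder(cv2.resize(c['img'],(400,300)),0,131,0,0,0)]))
E
```

```text
[0.59928044 0.08619536 0.08754167] [ 0.58431849 -0.11646648  0.42329098]
```

View pics/t2c.png

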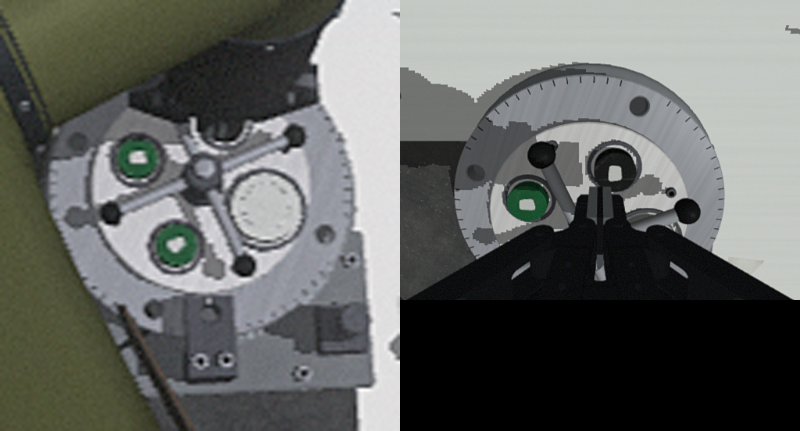

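The top view shows the shut fingers just in front of the hub at (225,130), between the spokes at (185,125) and (295,135) and clear of both. Now lower and push the right-hand spoke clockwise.

Call:
{"method": "jog_arm", "body": {
  "motion": [
    [[0,0,12,6,0,0,0],[0,-1,12,2,0,0,0],[0,-5,4,0,0,0,0],[0,-5,4,0,0,0,0],[0,-6,2.5,0,0,0,0]]
  ]
}}

```text
clock: 3.08
eef_pos: [0.5821, 0.0517, 0.078]
orientation: [1.0, 0.001, 0.001, -0.001]
force: [5.1, 2.5, -1.8]
width: 0.004
finger_force: 2.4
```

Call:
{"method": "jog_arm", "body": {
  "motion": [
    [[0,-6,2.5,0,0,0,0],[0,-6,1,0,0,0,0],[0,-6,0.5,0,0,0,0],[0,-4,0,0,0,0,0],[0,0,0,0,0,0,0]]
  ]
}}

```text
clock: 3.7
eef_pos: [0.56, 0.047, 0.0788]
orientation: [1.0, 0.001, 0.001, -0.0]
force: [3.4, -1.3, 1.4]
width: -0.0
finger_force: 1.1
```

```bash
python3 - <<'E'
from h import *
import pickle
c=snap('wrist','w2.png');a=snap('top','t3.png');pickle.dump((c,a),open('c3.pkl','wb'));o=observe();print(o['eef_pos'],o['force'])
A=cv2.resize(a['img'][110:250,215:345],None,fx=4,fy=4,interpolation=cv2.INTER_CUBIC)
cv2.imwrite('pics/t3c.png',A)
E
```

```text
[0.55992958 0.04691997 0.07845126] [1.66592357 0.25791056 2.17387694]
```

View pics/t3c.png

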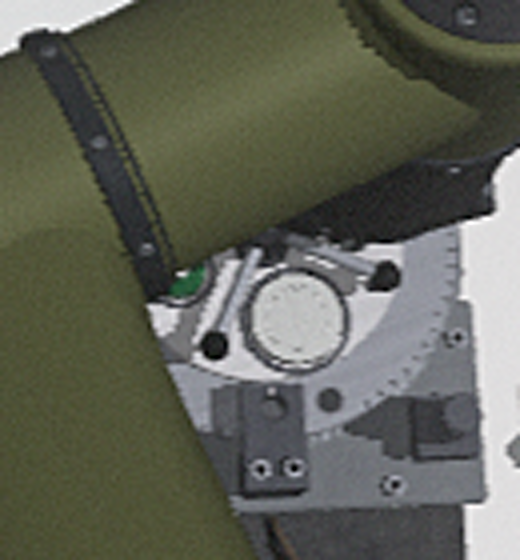

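The disc is now at (297,321) and its index hole at (331,399), just right of the arm (bush at 271,400).

```bash
python3 - <<'E'
from h import *
import pickle
c,a=pickle.load(open('c3.pkl','rb'))
f=lambda p,z:back(a,215+(p[0]+.5)/4-.5,110+(p[1]+.5)/4-.5,z)*1000
for n,p,z in(('hole',(331,399),.04),('disc',(297,321),.06),('b1',(384,275),.078),('b2',(214,346),.078)):
    q=f(p,z)-[563.8,94.9,0];print(n,np.degrees(np.arctan2(q[1],q[0])),np.hypot(*q[:2]))
E
```

```text
hole -157.82250576180613 96.84033254653346
disc -160.4327840413287 51.97095656471048
b1 -113.70189374275883 69.6074597457364
b2 155.93279876360478 71.53673441572195
```

Call:
{"method": "jog_arm", "body": {
  "motion": [
    [[0,4,0,-20,0,0,0],[0,0,0,-50,0,0,0],[45,-34,17,0,0,0,0],[45,-34,17,0,0,0,0],[45,-38,18,0,0,0,0]]
  ]
}}

```text
clock: 4.42
eef_pos: [0.4566, -0.0057, 0.1487]
orientation: [1.0, 0.001, -0.0, 0.0]
force: [-0.0, -0.1, 0.8]
width: 0.527
finger_force: 0.0
```

Call:
{"method": "jog_arm", "body": {
  "motion": [
    [[45,0,0,0,0,0,0],[45,0,0,0,0,0,0]]
  ]
}}

```text
clock: 4.68
eef_pos: [0.4579, -0.005, 0.1487]
orientation: [1.0, 0.001, 0.0, -0.0]
force: [-0.6, 0.3, 0.9]
width: 0.527
finger_force: 0.0
```

```bash
python3 - <<'E'
from h import *
import pickle
c=snap('wrist','w3.png');a=snap('top','t4.png');pickle.dump((c,a),open('c4.pkl','wb'));o=observe();print(o['eef_pos'],o['force'],o['width'])
R=np.array(c['R']);print('cam pos',-R.T@np.array(c['t']),R.round(2).tolist())
print(proj(c,[.4577,-.0051,.087]),proj(c,[.467,.093,.066]))
cv2.imwrite('pics/w3c.png',cv2.resize(c['img'],(768,576)))
E
```

```text
[ 0.4580758  -0.00480558  0.14795464] [ 0.20039     0.26255135 -0.57819951] 0.5233622438094591
cam pos [ 0.53717265 -0.00487969  0.28365587] [[0.0, -1.0, 0.0], [-0.95, -0.0, 0.31], [-0.31, -0.0, -0.95]]
[255.52915074 213.44476493] [118.48996831 190.10594751]
```

View pics/w3c.png

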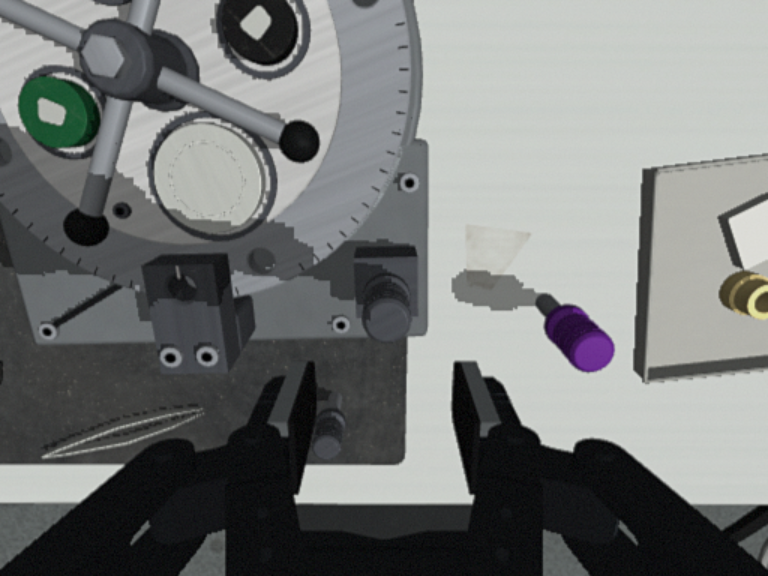

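The wrist view shows the pin's knob at (386,318), the bush mouth at (181,285) and the index hole at (262,261). The prediction is off by only 1 mm.

Call:
{"method": "jog_arm", "body": {
  "motion": [
    [[45,0.5,1,30,0,0,0],[45,0,0,30,0,0,0],[45,0,0,17,0,0,0],[45,0,0,5,0,0,0],[45,0,0,0,0,0,0]]
  ]
}}

```text
clock: 5.4
eef_pos: [0.4586, -0.006, 0.0663]
orientation: [1.0, 0.001, 0.0, 0.0]
force: [-0.4, -0.9, 0.1]
width: 0.526
finger_force: 0.0
```

Call:
{"method": "jog_arm", "body": {
  "motion": [
    [[15,0,0,0,0,0,0],[15,0,0,0,0,0,0],[15,0,0,0,0,0,0],[15,0,0,0,0,0,0],[15,0,0,0,0,0,0]]
  ],
  "force": 30
}}

```text
clock: 6.02
eef_pos: [0.4589, -0.006, 0.0669]
orientation: [1.0, 0.001, 0.001, -0.0]
force: [-0.8, 0.5, 6.2]
width: 0.244
finger_force: 29.7
```

Call:
{"method": "jog_arm", "body": {
  "motion": [
    [[15,0,0,-15,0,0,0],[15,0,0,-20,0,0,0],[15,0,0,-20,0,0,0],[15,0,0,-10,0,0,0],[15,0,0,0,0,0,0]]
  ],
  "force": 50
}}

```text
clock: 6.65
eef_pos: [0.4583, -0.0059, 0.1312]
orientation: [1.0, 0.001, 0.0, -0.0]
force: [-0.0, 0.4, -1.8]
width: 0.243
finger_force: 49.0
```

Call:
{"method": "jog_arm", "body": {
  "motion": [
    [[15,2,-25,0,0,0,0],[15,3,-35,0,0,0,0],[15,3,-28,0,0,0,0],[15,1,-10,0,0,0,0],[15,0,0,0,0,0,0]]
  ]
}}

```text
clock: 7.28
eef_pos: [0.4666, 0.092, 0.1299]
orientation: [1.0, 0.002, -0.001, 0.0]
force: [0.1, 0.6, -0.5]
width: 0.234
finger_force: 49.1
```

```bash
python3 - <<'E'
from h import *
import pickle
c=snap('wrist','w4.png');b=snap('scene','s4.png');pickle.dump((c,b),open('c5.pkl','wb'));o=observe();print(o['eef_pos'],o['force'],o['width'],o['finger_force'])
A=cv2.resize(c['img'][150:300,160:350],(570,450),interpolation=cv2.INTER_CUBIC)
print(proj(b,[.467,.093,.066]),proj(b,[.467,.093,.075]),proj(c,[.467,.093,.066]))
B=cv2.resize(b['img'][160:280,200:320],None,fx=2,fy=2,interpolation=cv2.INTER_CUBIC)
cv2.imwrite('pics/w4c.png',np.hstack([A[:,:560],cv2.copyMakeBorder(B,0,210,0,0,0)]))
E
```

```text
[0.46675535 0.09136927 0.13034998] [-0.01484509 -0.34643373 -1.63642425] 0.23349441702786644 49.119330496760085
[263.66417219 203.6331172 ] [263.66651281 200.04048578] [253.80494021 211.12389512]
```

View pics/w4c.png

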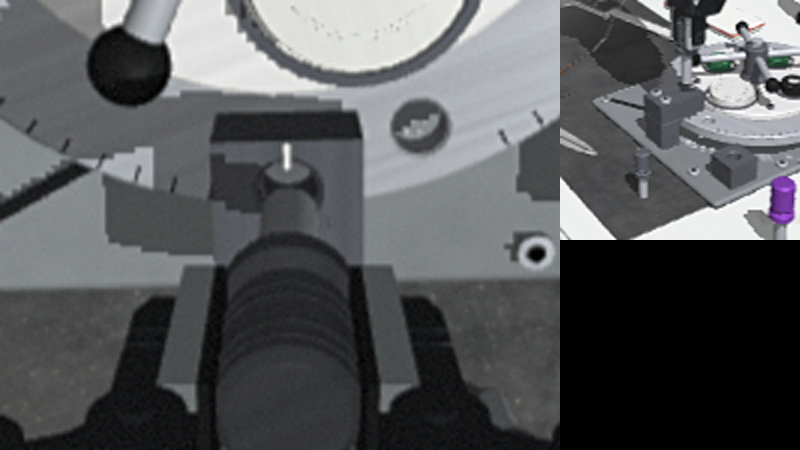

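The shank's nose (290,170) sits right over the bush mouth (ring centred at 290,180), and the disc's hole is at (420,126). Lower gently.

Call:
{"method": "jog_arm", "body": {
  "motion": [
    [[15,0,0,6,0,0,0],[15,0,0,3,0,0,0],[15,0,0,2,0,0,0],[15,0,0,1,0,0,0],[15,0,0,0,0,0,0]]
  ],
  "force": 30
}}

```text
clock: 8.0
eef_pos: [0.467, 0.092, 0.1187]
orientation: [1.0, 0.001, 0.0, 0.0]
force: [-0.1, -0.2, -0.9]
width: 0.234
finger_force: 49.1
```

Call:
{"method": "jog_arm", "body": {
  "motion": [
    [[15,0,0,1.5,0,0,0],[15,0,0,1.5,0,0,0],[15,0,0,0,0,0,0]]
  ]
}}

```text
clock: 8.38
eef_pos: [0.4669, 0.092, 0.1156]
orientation: [1.0, 0.001, -0.0, 0.0]
force: [0.6, -0.8, -1.0]
width: 0.238
finger_force: 49.1
```

Nose about 5 mm below the mouth with no force, so it is in. Lower towards the plate (nose 40 → TCP about 94.5).

Call:
{"method": "jog_arm", "body": {
  "motion": [
    [[15,0,0,4,0,0,0],[15,0,0,4,0,0,0],[15,0,0,4,0,0,0],[15,0,0,4,0,0,0],[15,0,0,0,0,0,0]]
  ]
}}

```text
clock: 9.0
eef_pos: [0.4667, 0.0919, 0.0992]
orientation: [1.0, 0.001, -0.0, 0.0]
force: [0.5, -0.1, -1.6]
width: 0.232
finger_force: 49.1
```

Call:
{"method": "jog_arm", "body": {
  "motion": [
    [[15,0,0,2,0,0,0],[15,0,0,1.5,0,0,0],[15,0,0,0,0,0,0]]
  ]
}}

```text
clock: 9.38
eef_pos: [0.4669, 0.092, 0.0961]
orientation: [1.0, 0.001, -0.0, 0.0]
force: [-0.0, -0.7, -1.3]
width: 0.236
finger_force: 49.1
```

Call:
{"method": "jog_arm", "body": {
  "motion": [
    [[45,0,0,0,0,0,0],[45,0,0,0,0,0,0],[45,0,0,0,0,0,0],[45,0,0,-15,0,0,0],[45,0,0,-30,0,0,0]]
  ]
}}

```text
clock: 10.0
eef_pos: [0.4665, 0.0917, 0.1417]
orientation: [1.0, 0.001, -0.001, 0.001]
force: [0.9, -0.8, -0.3]
width: 0.526
finger_force: 0.0
```

Call:
{"method": "jog_arm", "body": {
  "motion": [
    [[45,0,0,-15,0,0,0],[0,30,0,-15,0,0,0],[0,45,15,0,0,0,0],[0,20,15,0,0,0,0],[0,10,10,0,0,0,0]]
  ]
}}

```text
clock: 10.62
eef_pos: [0.5727, 0.0515, 0.1708]
orientation: [1.0, 0.001, -0.001, 0.0]
force: [-0.6, -0.0, 0.3]
width: 0.002
finger_force: 0.0
```

Call:
{"method": "jog_arm", "body": {
  "motion": [
    [[0,0,4,40,0,0,0],[0,0,0,35,0,0,0],[0,0,0,15,0,0,0],[0,0,0,3,0,0,0],[0,0,0,0,0,0,0]]
  ]
}}

```text
clock: 11.25
eef_pos: [0.5728, 0.0485, 0.0798]
orientation: [1.0, 0.001, 0.001, -0.0]
force: [-0.5, -0.3, 0.5]
width: 0.0
finger_force: 0.0
```

Call:
{"method": "jog_arm", "body": {
  "motion": [
    [[0,-4,0,0,0,0,0],[0,-4,0,0,0,0,0],[0,-3,0,0,0,0,0],[0,-2,0,0,0,0,0],[0,0,0,0,0,0,0]]
  ]
}}

```text
clock: 11.88
eef_pos: [0.5595, 0.0484, 0.0787]
orientation: [1.0, 0.001, 0.001, -0.0]
force: [2.9, 1.5, 0.8]
width: -0.003
finger_force: 1.2
```

```bash
cat > look.py <<'E'
from h import *
import sys
n=sys.argv[1]
c=snap('scene','s%s.png'%n);a=snap('top','t%s.png'%n);o=observe();print(o['eef_pos'],o['force'])
X=cv2.resize(c['img'][165:245,225:345],None,fx=3.3,fy=3.3,interpolation=cv2.INTER_CUBIC)
Y=cv2.resize(a['img'][150:250,245:345],None,fx=4,fy=4,interpolation=cv2.INTER_CUBIC)
h=max(X.shape[0],Y.shape[0])
cv2.imwrite('pics/v%s.png'%n,np.hstack([cv2.copyMakeBorder(I,0,h-I.shape[0],0,0,0) for I in(X,Y)]))
E
python3 look.py 5
```

```text
[0.55951082 0.04834114 0.07862278] [2.87091656 1.01528101 1.0698518 ]
```

View pics/v5.png

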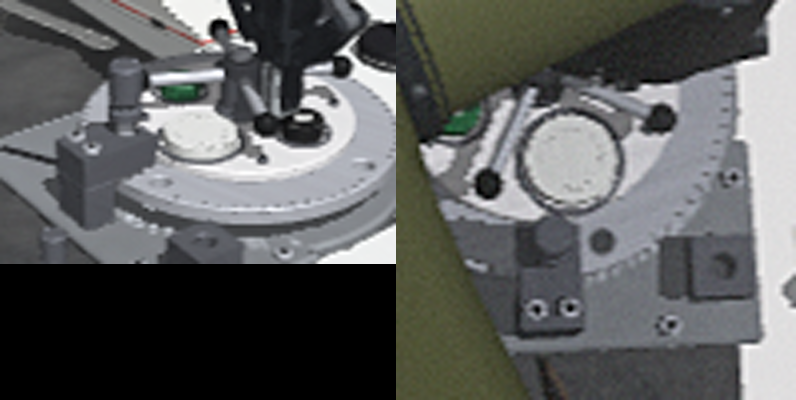

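The pin stands in the bush, riding on the plate (scene crop 127,85). The hole at (602,241) is still about 19° short of the bush, and the fingers touch the spoke at 265,115. The carousel must come round slowly, about 16 mm more at the finger.

Call:
{"method": "jog_arm", "body": {
  "motion": [
    [[0,-1.6,-0.3,0,0,0,0],[0,-1.6,-0.3,0,0,0,0],[0,-1.6,-0.3,0,0,0,0],[0,-1.6,-0.3,0,0,0,0],[0,-1.6,-0.3,0,0,0,0]]
  ]
}}

```text
clock: 12.6
eef_pos: [0.5522, 0.0498, 0.079]
orientation: [1.0, 0.001, 0.001, -0.0]
force: [6.2, -0.8, 1.1]
width: -0.003
finger_force: 2.5
```

```bash
cat > track.py <<'E'
from h import *
s0=cv2.imread('pics/s5.png');t0=cv2.imread('pics/t5.png')
def match(ref,img,u,v,h,r):
    T=ref[v-h:v+h+1,u-h:u+h+1];W=img[v-h-r:v+h+r+1,u-h-r:u+h+r+1]
    m=cv2.matchTemplate(W,T,cv2.TM_SQDIFF_NORMED);y,x=np.unravel_index(m.argmin(),m.shape);return x-r,y-r,m.min().round(3)
def ang(a,u,v):
    q=back(a,u,v,.078)*1000-[563.8,94.9,0];return np.degrees(np.arctan2(q[1],q[0])).round(1)
import sys
n=sys.argv[1]
c=snap('scene','s%s.png'%n);a=snap('top','t%s.png'%n);o=observe();print(o['clock'],o['eef_pos'],o['force'])
print('knob shift',match(s0,c['img'],225+38,165+22,7,9))   # knob in scene
for nm,(u,v) in(('b1',(311,180)),('b2',(268,196))):
    d=match(t0,a['img'],u,v,4,18);print(nm,d,ang(a,u,v),'->',ang(a,u+d[0],v+d[1]))
E
python3 track.py 6
```

```text
12.7 [0.55183584 0.04972106 0.07893548] [ 5.22900417 -0.50834007  0.88863888]
knob shift (np.int64(0), np.int64(-1), np.float32(0.121))
b1 (np.int64(-3), np.int64(5), np.float32(0.07)) -116.1 -> -126.5
b2 (np.int64(-5), np.int64(-3), np.float32(0.061)) 155.6 -> 145.5
```

Call:
{"method": "jog_arm", "body": {
  "motion": [
    [[0,-0.8,-0.2,0,0,0,0],[0,-0.8,-0.2,0,0,0,0],[0,-0.8,-0.2,0,0,0,0],[0,-0.8,-0.2,0,0,0,0],[0,-0.8,-0.2,0,0,0,0]]
  ]
}}

```text
clock: 13.32
eef_pos: [0.5482, 0.0506, 0.0791]
orientation: [1.0, 0.001, 0.001, -0.0]
force: [6.7, 0.4, 0.4]
width: 0.002
finger_force: 2.8
```

Call:
{"method": "jog_arm", "body": {
  "motion": [
    [[0,-0.5,-0.2,0,0,0,0],[0,-0.5,-0.2,0,0,0,0],[0,-0.5,-0.2,0,0,0,0]]
  ]
}}

```text
clock: 13.7
eef_pos: [0.5461, 0.0511, 0.0788]
orientation: [1.0, 0.001, 0.001, 0.0]
force: [4.4, -1.0, 2.7]
width: 0.002
finger_force: 2.1
```

```bash
python3 track.py 7
```

```text
13.8 [0.54578654 0.05115631 0.0786548 ] [ 3.21498957 -1.77623665  3.38858286]
knob shift (np.int64(1), np.int64(1), np.float32(0.134))
b1 (np.int64(-5), np.int64(8), np.float32(0.052)) -116.1 -> -132.8
b2 (np.int64(-8), np.int64(-5), np.float32(0.131)) 155.6 -> 139.2
```

Call:
{"method": "jog_arm", "body": {
  "motion": [
    [[0,-0.5,-0.2,0,0,0,0],[0,-0.5,-0.2,0,0,0,0]]
  ]
}}

```text
clock: 14.05
eef_pos: [0.5446, 0.0516, 0.0783]
orientation: [1.0, 0.001, 0.0, 0.0]
force: [3.6, -0.6, 3.2]
width: -0.004
finger_force: 2.1
```

Call:
{"method": "jog_arm", "body": {
  "motion": [
    [[0,-0.5,-0.2,0,0,0,0],[0,-0.3,-0.1,0,0,0,0]]
  ]
}}

```text
clock: 14.3
eef_pos: [0.5439, 0.052, 0.0784]
orientation: [1.0, 0.001, 0.0, 0.0]
force: [4.9, -0.9, 2.3]
width: 0.002
finger_force: 2.4
```

```bash
python3 track.py 8
```

```text
14.4 [0.54388176 0.05199528 0.07836292] [ 4.18490399 -0.54436553  3.81010779]
knob shift (np.int64(0), np.int64(4), np.float32(0.123))
b1 (np.int64(-6), np.int64(9), np.float32(0.096)) -116.1 -> -135.3
b2 (np.int64(-9), np.int64(-6), np.float32(0.324)) 155.6 -> 136.7
```

The knob has dropped 4 px (about 11 mm) at the predicted angle, with little force. Back off and check.

Call:
{"method": "jog_arm", "body": {
  "motion": [
    [[0,3,1,0,0,0,0],[0,4,1,0,0,0,0],[0,0,0,-40,0,0,0],[0,0,0,-50,0,0,0],[0,0,0,-30,0,0,0]]
  ]
}}

```text
clock: 15.02
eef_pos: [0.5508, 0.05, 0.2001]
orientation: [1.0, 0.001, 0.0, -0.0]
force: [0.4, 0.4, -0.3]
width: 0.003
finger_force: 0.0
```

Call:
{"method": "jog_arm", "body": {
  "motion": [
    [[0,-20,0,-20,0,0,0],[0,-40,-40,-20,0,0,0],[0,-40,0,0,0,0,0],[0,0,0,0,0,0,0]]
  ]
}}

```text
clock: 15.52
eef_pos: [0.4491, 0.0902, 0.2386]
orientation: [1.0, 0.002, 0.0, -0.001]
force: [1.1, 0.1, -0.3]
width: -0.003
finger_force: 0.0
```

```bash
python3 track.py 9; python3 - <<'E'
from h import *
c=snap('wrist','w9.png');b=cv2.imread('pics/s9.png');o=cv2.imread('pics/s5.png')
r=lambda i:cv2.resize(i[165:245,235:310],None,fx=4.5,fy=4.5,interpolation=cv2.INTER_CUBIC)
s=np.hstack([r(o),r(b)])
w=cv2.resize(c['img'],(300,225))
for z in(.029+.075,.04+.075):print('scene knob top pred',z,proj(read_camera('scene'),[.4675,.092,z]))
out=np.zeros((590,s.shape[1],3),np.uint8);out[:360]=s[:360];out[362:587,:300]=w
cv2.imwrite('pics/v9.png',out);print(out.shape)
E
```

```text
15.625 [0.4503947  0.08988698 0.23779461] [0.08941866 0.22055224 0.39084585]
knob shift (np.int64(-1), np.int64(4), np.float32(0.192))
b1 (np.int64(-18), np.int64(10), np.float32(0.378)) -116.1 -> -155.0
b2 (np.int64(18), np.int64(-11), np.float32(0.476)) 155.6 -> -166.5
scene knob top pred 0.104 [264.13107527 188.34598168]
scene knob top pred 0.11499999999999999 [264.13681223 183.7642092 ]
(590, 676, 3)
```

View pics/v9.png

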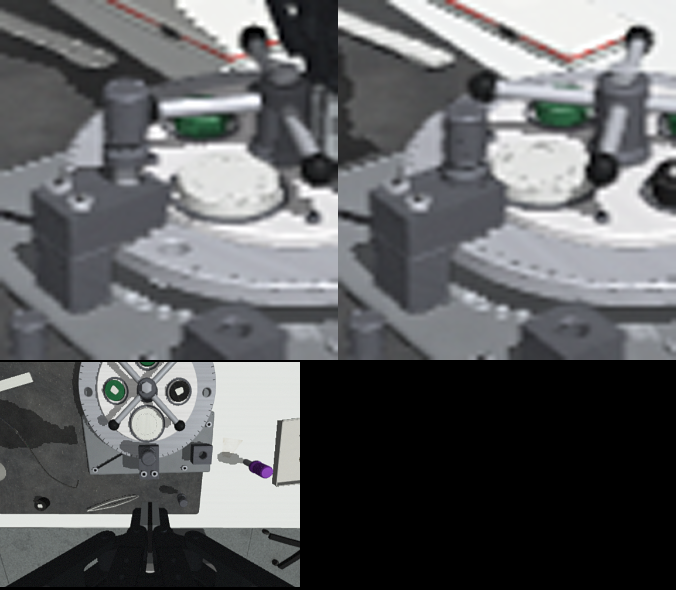

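The right-hand crop shows the knob lower (top at 468,100 versus 127,80 before) and the shoulder down on the arm at (465,175), with no shank showing. The disc is in front of the arm. One subpixel check of the drop, then I hand in.

```bash
python3 - <<'E'
from h import *
s0=cv2.imread('pics/s5.png',0);g=lambda i:cv2.resize(i,None,fx=8,fy=8,interpolation=cv2.INTER_CUBIC)
for n in('8','9'):
    s=cv2.imread('pics/s%s.png'%n,0)
    T=g(s0)[8*184:8*206,8*258:8*269]; W=g(s)[8*180:8*216,8*255:8*272]
    m=cv2.matchTemplate(W,T,cv2.TM_CCOEFF_NORMED);y,x=np.unravel_index(m.argmax(),m.shape);print(n,(x/8-3),(y/8-4),m.max())
E
```

```text
8 0.375 4.375 0.58873767
9 0.125 4.5 0.47740388
```

Drop of 4.4–4.5 px against 4.6 expected for 11 mm, so the pin is home.

```bash
python3 -c "
from plant import *
print(sign_off())"
```

```text
the job is handed in; nothing more can be done
None
```

The job is handed in: the reference disc is at the index arm and the drop pin has fallen into its hole, its shoulder down on the arm by the camera check (drop of about 11 mm). Contact forces stayed at a few newtons, the jar was not touched, and it took about 16 s.

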